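# Tare the weighing beaker on the draught-shielded balance

### The arm

A 7-joint arm with a two-finger parallel gripper is mounted at the origin on the work surface. World frame = base frame: x ahead of the robot, y to its left, z up, the work surface at z = 0. Lengths are in m, angles in rad, forces in N, time in s.
With the tool pointing down it reaches from about 0.425 to 0.925 m from the base axis. Payload 6.8 kg.
Tool frame: the origin (TCP) lies at the very end of the fingers, on their centre line; the grasp point (between the pads) lies 19 mm behind it; z points along the fingers, y is the line along which they close (so a half turn about z gives the same grasp; the last joint's range is limited). The gripper opens to 85 mm and grips with 20 to 120 N. Pads are 22 mm wide; open, the fingers measure 114 mm over their backs; the gripper's body (76 mm by 85 mm) begins 54 mm behind the grasp point. The pads swing forward as they close: fully open they stand 13 mm farther back than shut.
Start: joints at [1.144, 0.477, 0.022, 1.555, -0.011, 1.109, -0.083], TCP at [0.212, -0.641, 0.231] pointing down, gripper open.
Joint ranges: [-2.96, 2.96], [-0.34, 2.1], [-1.41, 1.46], [0.24, 2.44], [-1.37, 4.51], [0.17, 1.92], [-2.96, 2.96]. Speed limits (rad/s): [2.39, 2.39, 3.14, 3.14, 3.14, 3.14, 3.14].

### API

Orientations are given as a rotation vector (axis times angle).
In Python, from bench import r gives the robot as it stands. The module is installed in compiled form; this text tells all that it offers.
- The arm moves only by the tool servo_tool, never from a script. Its argument "commands" is a list of rows, each a list of 7 numbers: the turn, a rotation vector about the world's x, y, z in degrees, then the shift along the world's x, y, z in mm, then the closure, from 0 (fully open) to 1 (shut). A call has 1 to 5 rows; each row is the pose to reach, as a shift and turn from the pose commanded when the call began; what a row does not reach only later rows make up. A row lasts 1/12 s, in which the tool goes at most 41.7 mm and 7.16 degrees, less where a joint would pass 70% of its speed; a pose out of reach is approached as far as the arm can. A call with a gripper value outside its range is refused whole. The fingers move at their own pace and stop on an object; "force" is the grip in N (left out, the last holds). Time passes only in rows, so rows that repeat a pose let the fingers close. It gives the time, the measured TCP pose, the force, the opening and the grip force at its end, in the units of the state.
- r.get_obs(): the state, without advancing time (a new reading comes with each control period).
- r.grab_frame(name): name is "scene" or "top" or "wrist"; returns (picture, depth): 384x512x3 uint8, blue, green, red; 384x512 float32, m along the optical axis (not along the pixel's ray), 0 where there is no reading.
- r.camera_info(name): a dict with "vertical_fov" (degrees; the focal length in pixels is half the picture's height over the tangent of half this angle, whatever the lens; pixels are square), "cx", "cy" (the principal point, pixels), "cam_to_world" (4x4, takes a point from camera to world coordinates); the wrist camera has in their place "T_tool_cam" (4x4, takes a point from camera to tool coordinates, whose origin is the TCP and whose axes are the flange's). Camera axes: x right, y up, looking along -z (the intrinsics and any distortion apply to the point x, -y, -z); pixel columns grow to the right and rows downward; lengths in m; the calibration is good to about 2 mm. A picture is of the moment at which its call begins: read the wrist's pose just before it. camera_info takes no time and is no camera call.
- r.hand_in(): hands the job in; it is judged then, once.
The state is a dict: "clock": time; "joints": joint angles; "qvel": joint speeds; "tau": joint torques, N m; "tcp_pos": TCP position; "orientation": TCP orientation; "contact_force": force on the tool from outside, world axes, zero at the start; "moment": the same for the moment, N m; "grip_width": finger opening in m; "gripper_force": force on a finger pad.
Only numpy, scipy, OpenCV 4.12 (cv2) and the standard library are available. Lean on these libraries where they do the work, as an engineer would, in place of code of your own. Each camera call takes 0.05 s, during which the arm holds its last target. There are 200 camera calls.

### The job

Tare the steel beaker on the balance: stand it upright near the middle of the weighing pan, setting it down gently, then push the draught-shield door fully shut so that it clicks into its catch, then press the tare bar down to its stop and let it come back up. Leave the beaker on the pan with the door shut, and do not disturb the other glassware and containers on the bench.

Things in the scene. Friction and masses are not known exactly. Their poses are not given: they have to be found in the camera images.
- balance: White lab balance fixed to the bench, 210 mm wide (y), 305 mm deep (x from -155 to +150 mm). Origin at bench height; its +x points from its front (tare bar, display, door; roughly facing the robot) to its rear, +y to the left seen from the robot. The rear body, 65 mm high, carries the shield; the front deck, 45 mm high, has the tare bar on the right and a fixed display, 59 mm high, on the left.
- pan (a point): Centre of the top face of the round steel weighing pan: 110 mm across, 75 mm above the bench, 55 mm behind the balance's origin, axes as the balance's. Round it stands the open-topped glass draught shield with aluminium frame, rim 180 mm above the bench: side panes at y = +-94 mm, rear pane at x = +146 mm of the balance, 4 mm thick (corner posts 9 mm); the door is its front.
- door (a joint): Angle (rad) of the shield's door: 0 = shut, grows as it swings out to the front, limit 1.9; starts well open (1.1 to 1.7). Light friction holds it where it is left. In the last 0.08 rad a sprung ball catch resists (crest near 0.03 rad, some 6 to 9 N at 105 mm from the hinge); past the crest it snaps to 0 and is held; short of it the door stays ajar.
- door_hinge (a point): Top of the door on its upright hinge axis, 180 mm above the bench, at x = -36, y = +90 mm of the balance (left end). Turns with the door: -y runs along it to the free edge, -x is its outer normal; at 0 rad axes as the balance's. Glass in an aluminium frame, 180 mm wide, from 72 to 180 mm above the bench, 10 mm thick, centred on the axis.
- door_edge (a point): Top of the door at the middle of its free edge, 180 mm from the hinge axis. A black finger lip, 60 mm high, stands 11 mm out from the outer face along this edge.
- tare (a joint): Angle (rad) of the tare bar: 0 = up at rest, 0.16 = down on its stop. Sprung: pressed at point tare_top it takes about 2 N to start and 6 N to reach the stop (8 mm lower); it springs back by itself.
- tare_top (a point): Where to press the tare bar: on its top face, 50 mm in front of its hinge, at x = -125, y = -53 mm of the balance and 66 mm above the bench at rest. The bar is a grey plastic plate 90 mm wide (y), 70 mm deep (x) and 8 mm thick on the right of the front deck, hinged along its rear edge (x = -75 mm), so that its front edge dips.
- beaker: The steel weighing beaker, straight-sided and open-topped: 52 mm outer diameter (55 mm at the rim's small lip, top 2 mm), 90 mm tall, wall 3 mm, about 140 g. Origin at the centre of its underside, z up. Stands on the bench on the right (-y) of the balance.
- dish: Bystander: low wide steel dish, 80 mm across and 42 mm high; origin under its centre. It may have changed places with the beaker.
- flask_a: Bystander: long-necked glass flask with a white stopper, 68 mm across, 164 mm tall; origin under its centre.
- flask_b: Bystander: smaller long-necked glass flask with a white stopper, 58 mm across, 142 mm tall; origin under its centre.
- amber: Bystander: brown glass bottle with a black cap, 66 mm across, 150 mm tall; origin under its centre.
- conical: Bystander: conical glass flask, 74 mm across, 110 mm tall; origin under its centre.
- jar: Bystander: white plastic jar with a lid, 68 mm across, 75 mm tall; origin under its centre.
Not all that is in view belongs to the job. Leave any red look-alike of the beaker alone.

How it is judged:
On the way, in this order (a step that is already met when the one before it is completed fails the run):
1. the beaker stands upright on the pan, let go (horizontal distance between beaker and pan below 0.027 m and z of beaker in the frame of pan between -0.004 and 0.004 m and angle between beaker's own z axis and vertical below 0.1 rad and contact force between beaker and the fingers below 0.1 N), for 0.2 s.
2. the door is shut and seated on its catch, with the beaker on the pan (horizontal distance between beaker and pan below 0.027 m and z of beaker in the frame of pan between -0.004 and 0.004 m and angle between beaker's own z axis and vertical below 0.1 rad and value of joint door below 0.015 rad), for 0.2 s.
3. the tare bar is pressed down to its stop, with the door shut and the beaker on the pan, not touched (all of step 2 and contact force between beaker and the fingers below 0.1 N and value of joint tare above 0.14 rad), for 0.1 s.
At the end, for the whole second after the job is handed in: The beaker stands still and upright (within 0.1 rad) on the pan, its centre within 27 mm of the pan's centre, so wholly on the pan; the door is shut on its catch (below 0.015 rad); the tare bar is back up (below 0.03 rad) (all of step 2 and linear speed of beaker below 0.02 m/s and value of joint tare below 0.03 rad); the robot touches nothing.
It fails at once if the beaker is dropped over the pan (falling free at over 0.45 m/s) (contact force between beaker and the fingers below 0.1 N and linear speed of beaker above 0.45 m/s and horizontal distance between beaker and pan below 0.08 m).
It fails at once if the beaker is banged or pressed hard onto the balance (over 40 N) (contact force between beaker and balance above 40 N).
It fails at once if the tare bar is pressed down before the door is shut (value of joint tare above 0.08 rad and value of joint door above 0.1 rad).
It fails at once if any of the six bystanders is moved more than 25 mm or tipped (distance of any of dish, flask_a, flask_b, amber, conical, jar from where it was at the start of the episode above 0.025 m or angle between any of dish, flask_a, flask_b, amber, conical, jar's own z axis and vertical above 0.4 rad).
It also fails if it takes over 61 s, if anything falls off the work surface, if the arm or the gripper's body presses on something with over 40 N, if the wrist force passes 120 N, or if a joint passes its speed limit or range.

## Working session

There is one attempt and no reset: what is moved stays moved. The work goes in short steps, Python scripts to look and compute and a tool call to move; the robot and the scene stay as the last step left them, time stands still between calls to the robot, and variables do not carry over. Pictures are saved under pics/ and viewed, at most 10 in all, crops included, and the job is handed in when it is done.

Besides the shell and the picture viewer there is one more tool, called after "Request:" as name(argument=value, ...), one argument or row to a line, values as JSON. servo_tool: Moves the arm, as the interface text tells. Its arguments: {"type":"object","properties":{"commands":{"type":"array"},"force":{"type":"number"}},"required":["commands"]}

```bash
mkdir -p pics; cat > h.py <<'E'
import numpy as np, cv2
from bench import r
from scipy.spatial.transform import Rotation as R
def save(name,fn):
    im,d=r.grab_frame(name); cv2.imwrite('pics/'+fn+'.png',im); np.save('pics/'+fn+'.npy',d); return im,d
E
python3 - <<'E'
from h import *
o=r.get_obs(); print({k:np.round(v,3) for k,v in o.items()})
a,d1=save('scene','s0'); b,d2=save('top','t0')
for n in('scene','top','wrist'):
    print(n,r.camera_info(n))
print((d1>0).mean(),(d2>0).mean())
E
```

```text
{'clock': np.float64(0.0), 'joints': array([ 1.144,  0.478,  0.022,  1.556, -0.012,  1.109, -0.083]), 'qvel': array([ 0.   ,  0.001, -0.001, -0.   , -0.   ,  0.   ,  0.   ]), 'tau': array([ 0.0000e+00, -5.9647e+01,  1.6080e+00, -2.8120e+01,  1.3000e-02,
        9.0000e-03, -0.0000e+00]), 'tcp_pos': array([ 0.211, -0.64 ,  0.23 ]), 'orientation': array([-3.10e+00, -4.98e-01,  1.00e-03]), 'contact_force': array([0.495, 0.066, 0.067]), 'moment': array([0.02 , 0.014, 0.043]), 'gripper_force': np.float64(0.0), 'grip_width': np.float64(0.086)}
scene {'vertical_fov': 44.94840939834624, 'cx': 258.36576570977786, 'cy': 188.74373322778828, 'cam_to_world': array([[-0.52846663, -0.64827136,  0.54814895,  1.36068016],
       [ 0.84886327, -0.41294385,  0.33001292,  0.56197394],
       [ 0.01241681,  0.63970432,  0.76852079,  1.38034313],
       [ 0.        ,  0.        ,  0.        ,  1.        ]])}
top {'vertical_fov': 51.797483658934496, 'cx': 256.92546978407495, 'cy': 192.90563103330703, 'cam_to_world': array([[ 1.20294845e-03,  9.82132140e-01, -1.88188769e-01,
         2.31984866e-01],
       [-9.99974987e-01, -1.30212466e-04, -7.07164525e-03,
         2.16174482e-02],
       [-6.96979461e-03,  1.88192569e-01,  9.82107417e-01,
         1.45371604e+00],
       [ 0.00000000e+00,  0.00000000e+00,  0.00000000e+00,
         1.00000000e+00]])}
wrist {'vertical_fov': 58.975164276401365, 'cx': 253.09160787356686, 'cy': 188.08650361681578, 'T_tool_cam': array([[-5.80771883e-04,  9.63713577e-01,  2.66937830e-01,
         6.84444851e-02],
       [ 9.99999485e-01,  7.81831421e-04, -6.46929555e-04,
        -1.20488940e-03],
       [-8.32155178e-04,  2.66937317e-01, -9.63713534e-01,
        -1.42130540e-01],
       [ 0.00000000e+00,  0.00000000e+00,  0.00000000e+00,
         1.00000000e+00]])}
0.9946695963541666 0.9962615966796875
```

View pics/t0.png

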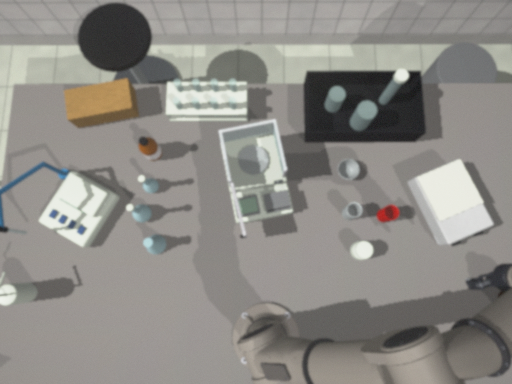

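View pics/s0.png

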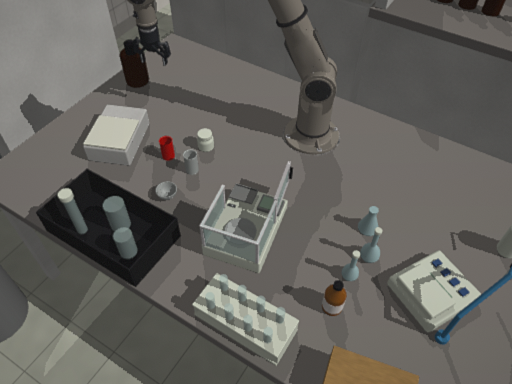

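Top view: the beaker candidates are the steel cup at (354,210), the dish at (348,169), the red look-alike at (388,213), the jar at (362,250), and the tray glassware at (335,98) and (363,115). By the description I choose (354,210), the narrow, tall, grey one. The balance is at about (258,175), with the door swung out from (232,185) to (243,235).

```bash
cat >> h.py <<'E'
def K(name):
    c=r.camera_info(name); f=192/np.tan(np.radians(c['vertical_fov']/2)); return f,c['cx'],c['cy'],c.get('cam_to_world')
def cloud(name,d,T=None):
    f,cx,cy,M=K(name); M=M if T is None else T
    v,u=np.mgrid[:384,:512]; p=np.stack([(u-cx)/f*d,-(v-cy)/f*d,-d,np.ones_like(d)],-1)
    return (p@M.T)[...,:3]
def proj(name,P,T=None):
    f,cx,cy,M=K(name); M=M if T is None else T
    P=np.atleast_2d(P); p=np.c_[P,np.ones(len(P))]@np.linalg.inv(M).T
    return np.c_[cx+f*p[:,0]/-p[:,2],cy-f*p[:,1]/-p[:,2]]
def circ(p):
    A=np.c_[2*p,np.ones(len(p))]; s=np.linalg.lstsq(A,(p**2).sum(1),rcond=None)[0]
    return s[:2],np.sqrt(s[2]+s[:2]@s[:2])
E
python3 - <<'E'
from h import *
t=cv2.imread('pics/t0.png'); s=cv2.imread('pics/s0.png')
rs=lambda im,x,y,w,h,k:cv2.resize(im[y:y+h,x:x+w],None,fx=k,fy=k,interpolation=cv2.INTER_CUBIC)
A=rs(t,200,110,220,150,3.6); B=rs(s,150,110,160,160,2.5)
cv2.imwrite('pics/c0.png',A); cv2.imwrite('pics/c1.png',B)
for n,fn in(('top','t0'),('scene','s0')):
    d=np.load(f'pics/{fn}.npy'); P=cloud(n,d)
    roi=P[(P[...,0]>.3)&(P[...,0]<.6)&(P[...,1]<-.2)&(P[...,1]>-.4)]
    print(n,'bench z',np.median(P[...,2][(P[...,2]>-.05)&(P[...,2]<.03)]))
    q=roi[(roi[:,2]>.075)&(roi[:,2]<.1)]; print('beaker-ish',len(q),q.mean(0) if len(q) else'')
    # blobs
    m=((P[...,2]>.03)&(P[...,2]<.25)&(P[...,0]>.2)&(P[...,0]<.9)).astype(np.uint8)
    k,l,st,c=cv2.connectedComponentsWithStats(m)
    for i in range(1,k):
        if st[i,4]>30:
            q=P[l==i]; print(st[i],np.round(q.min(0),3),np.round(q.max(0),3),np.round(np.percentile(q[:,2],[50,95]),3))
E
```

```text
top bench z 0.0008060565976466538
beaker-ish 143 [ 0.38178448 -0.31961211  0.08258809]
[380  69  28  33 383] [ 0.857 -0.479  0.03 ] [ 0.899 -0.434  0.217] [0.165 0.213]
[ 165   80   82   38 2438] [0.793 0.072 0.031] [0.9   0.373 0.141] [0.076 0.134]
[ 304   83  122   57 1688] [ 0.707 -0.569  0.03 ] [ 0.899 -0.147  0.119] [0.081 0.112]
[  64   85   73   40 2321] [0.766 0.492 0.03 ] [0.9   0.748 0.105] [0.09  0.096]
[325  86  20  24 344] [ 0.827 -0.286  0.031] [ 0.89  -0.226  0.114] [0.104 0.11 ]
[351 100  26  28 499] [ 0.753 -0.393  0.032] [ 0.826 -0.322  0.136] [0.124 0.131]
[ 218  119   75  119 5618] [ 0.337 -0.095  0.03 ] [0.733 0.168 0.188] [0.067 0.181]
[138 136  23  23 380] [0.635 0.394 0.03 ] [0.696 0.459 0.155] [0.102 0.152]
[337 158  22  21 126] [ 0.557 -0.34   0.03 ] [ 0.634 -0.261  0.05 ] [0.041 0.046]
[ 409  159   84   87 4276] [ 0.315 -0.786  0.03 ] [ 0.619 -0.526  0.104] [0.091 0.099]
[  8 161  56  28 308] [0.478 0.748 0.03 ] [0.588 0.811 0.25 ] [0.191 0.245]
[  39  170   78   77 3377] [0.31  0.545 0.03 ] [0.588 0.819 0.084] [0.054 0.079]
[138 175  20  17 205] [0.511 0.4
[... 1050 characters left out ...]
93] [ 0.333 -0.09   0.03 ] [0.736 0.167 0.191] [0.075 0.181]
[  47  168  133  103 3989] [ 0.707 -0.575  0.03 ] [ 0.9   -0.144  0.222] [0.088 0.174]
[156 181  21  18 134] [ 0.552 -0.347  0.03 ] [ 0.633 -0.265  0.049] [0.04  0.047]
[361 206  21  55 672] [0.303 0.373 0.03 ] [0.469 0.484 0.171] [0.064 0.163]
[342 250  18  30 289] [0.52  0.401 0.03 ] [0.564 0.452 0.148] [0.057 0.144]
[ 389  250  114   87 4430] [0.31  0.544 0.03 ] [0.592 0.816 0.25 ] [0.058 0.192]
[ 197  273  102   82 3204] [0.792 0.07  0.031] [0.9   0.371 0.141] [0.076 0.134]
[323 280  24  33 576] [0.639 0.394 0.03 ] [0.703 0.459 0.157] [0.101 0.152]
[ 325  345   94   39 2148] [0.767 0.492 0.031] [0.9   0.729 0.1  ] [0.091 0.095]
```

View pics/c0.png

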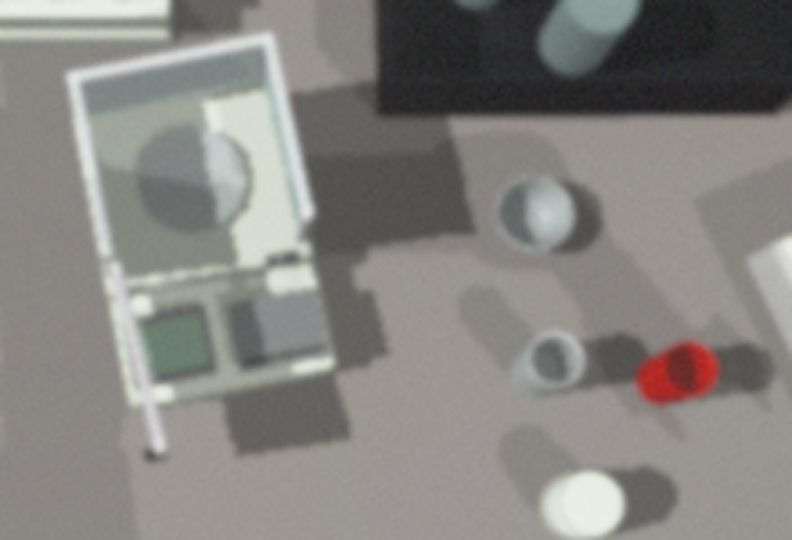

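The crop confirms the choice: the grey open cup at top pixel (354,210) is 92 mm high, the dish is at (348,169) and the red one at (388,213). Next I measure the balance and beaker.

```bash
python3 - <<'E'
from h import *
for n,fn in(('top','t0'),('scene','s0')):
    d=np.load(f'pics/{fn}.npy'); im=cv2.imread(f'pics/{fn}.png'); P=cloud(n,d); F=P.reshape(-1,3)
    b=F[(abs(F[:,0]-.436)<.045)&(abs(F[:,1]+.305)<.045)&(F[:,2]>.084)]
    print(n,'beaker rim',len(b),circ(b[:,:2]),b.mean(0))
    rim=F[(F[:,0]>.3)&(F[:,0]<.76)&(abs(F[:,1]-.04)<.16)&(F[:,2]>.17)&(F[:,2]<.195)]
    m=np.zeros((500,350),np.uint8)
    px=np.c_[(0.20-rim[:,1])*1000, (0.77-rim[:,0])*1000].astype(int)
    for u,v in px: cv2.circle(m,(u,v),3,255,-1)
    cv2.imwrite(f'pics/rim_{n}.png',m)
    tops=F[(F[:,0]>.3)&(F[:,0]<.76)&(abs(F[:,1]-.04)<.16)]
    for lo,hi in((.04,.05),(.055,.0625),(.0625,.069),(.07,.08)):
        q=tops[(tops[:,2]>lo)&(tops[:,2]<hi)]; print(lo,len(q),np.round(q.min(0),3),np.round(q.max(0),3),np.round(cv2.minAreaRect(q[:,:2].astype(np.float32)*1000),1) if 0 else cv2.minAreaRect((q[:,:2]*1000).astype(np.float32)))
    np.save(f'pics/rim_{n}.npy',rim)
im=np.hstack([cv2.imread(f'pics/rim_{n}.png') for n in('top','scene')]); cv2.imwrite('pics/rim.png',im)
E
```

```text
top beaker rim 58 (array([ 0.43644182, -0.30437531]), np.float64(0.0249082587430078)) [ 0.43706286 -0.30638159  0.08927475]
0.04 677 [ 0.396 -0.095  0.04 ] [0.543 0.129 0.05 ] ((469.6509704589844, 16.782363891601562), (112.04093170166016, 208.81761169433594), 11.610116004943848)
0.055 639 [ 0.413 -0.083  0.055] [0.721 0.168 0.062] ((565.9810791015625, 37.04198455810547), (295.22686767578125, 209.39280700683594), 11.940851211547852)
0.0625 1801 [ 0.422 -0.086  0.063] [0.727 0.168 0.069] ((567.8484497070312, 37.372215270996094), (292.7587890625, 207.47743225097656), 11.991633415222168)
0.07 910 [ 0.34  -0.082  0.07 ] [0.726 0.156 0.08 ] ((536.1121826171875, 31.095726013183594), (360.9307861328125, 197.79849243164062), 14.14315414428711)
scene beaker rim 50 (array([ 0.43558372, -0.30615711]), np.float64(0.025530368928710603)) [ 0.43187157 -0.30983217  0.08909385]
0.04 467 [ 0.397 -0.083  0.04 ] [0.731 0.166 0.05 ] ((564.7979125976562, 36.29698944091797), (307.13067626953125, 208.58010864257812), 11.82039737701416)
0.055 409 [ 0.415 -0.09   0.055] [0.731 0.167 0.062] ((567.8360595703125, 39.06237030029297), (299.8412170410156, 206.2419891357422), 11.078944206237793)
0.0625 987 [ 0.425 -0.087  0.063] [0.733 0.166 0.069] ((568.3309326171875, 39.70018768310547), (299.4281005859375, 204.1498565673828), 11.330511093139648)
0.07 730 [ 0.343 -0.08   0.07 ] [0.734 0.161 0.08 ] ((537.0144653320312, 32.838401794433594), (360.297119140625, 204.25576782226562), 12.002315521240234)
```

View pics/rim.png

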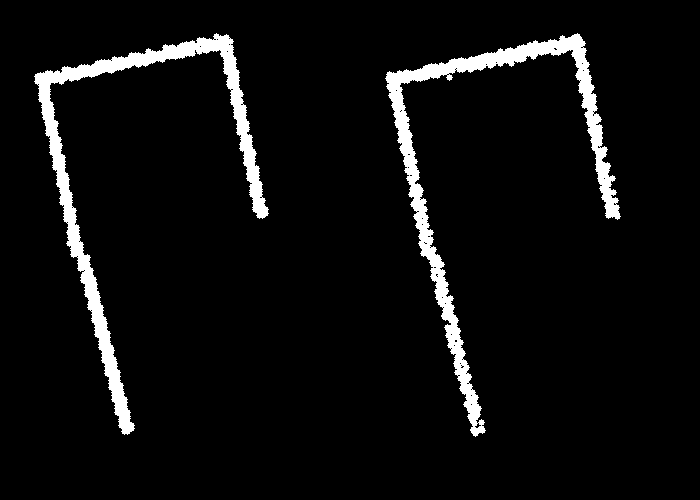

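```bash
python3 - <<'E'
from h import *
def line(q):
    for _ in range(3):
        vx,vy,x,y=cv2.fitLine(q.astype(np.float32),cv2.DIST_HUBER,0,.001,.001).ravel()
        dd=(q-[x,y])@np.array([-vy,vx]); q=q[abs(dd)<.006]
    if vx<0: vx,vy=-vx,-vy
    return np.array([vx,vy]),np.array([x,y])
for n in('top','scene'):
    q=np.load(f'pics/rim_{n}.npy')[:,:2]
    px=np.c_[(0.20-q[:,1])*1000,(0.77-q[:,0])*1000]
    u,v=px.T
    L=q[(v<235)&(v>100)&(u<110)]; Rr=q[(v>60)&(u>200)&(v<205)]; B=q[(v<95)&(u>60)&(u<210)]; D=q[(v>270)&(u<160)&(v<422)]
    l,rr,b,dr=map(line,(L,Rr,B,D))
    an=[np.degrees(np.arctan2(x[0][1],x[0][0])) for x in(l,rr,b,dr)]
    print(n,'angles L R B D',np.round(an,2))
    # least squares pose: yaw from L,R,B
    yaw=np.radians((an[0]+an[1]+(an[2]+90 if an[2]<0 else an[2]-90))/3)
    ex=np.array([np.cos(yaw),np.sin(yaw)]); ey=np.array([-ex[1],ex[0]])
    yl,yr=l[1]@ey,rr[1]@ey; xb=b[1]@ex
    print('width',yl-yr)
    O=ex*(xb-.146)+ey*(yl+yr)/2
    print('yaw',np.degrees(yaw),'O',O,'pan',O+ex*.055,'tare',O-ex*.125-ey*.053,'hinge',O-.036*ex+.09*ey)
    h=O-.036*ex+.09*ey
    e=D[np.argmin(D[:,0])]; 
    print('door axis angle rel', np.degrees(np.arctan2(dr[0]@ey,dr[0]@ex)),'door tip',q[(v>262)&(u<160)].min(0),'hinge dist to line',(h-dr[1])@np.array([-dr[0][1],dr[0][0]]))
E
```

```text
top angles L R B D [ 11.88  11.81 -78.18  14.41]
width 0.18740153
yaw 11.840557 O [0.5658676  0.03666364] pan [0.61969733 0.04794903] tare [ 0.45440233 -0.04085726] hinge [0.51216656 0.11736186]
door axis angle rel 2.5695176 door tip [0.33836353 0.06893746] hinge dist to line 0.0004144553
scene angles L R B D [ 11.81  11.7  -78.07  14.53]
width 0.18688163
yaw 11.8157425 O [0.56725574 0.03615011] pan [0.62109035 0.04741219] tare [ 0.45575687 -0.0413225 ] hinge [0.5135897  0.11687158]
door axis angle rel 2.7182226 door tip [0.33672969 0.06750189] hinge dist to line 1.7542392e-05
```

Request:
servo_tool(
  commands=[
    [0,0,-1.3,22,33,0,0],
    [0,0,-2.6,44,66,0,0],
    [0,0,-3.9,66,100,0,0],
    [0,0,-5.2,89,133,0,0],
    [0,0,-6.4,111,166,0,0],
  ],
  force=30,
)

```text
clock: 0.52
tcp_pos: [0.3233, -0.473, 0.2309]
orientation: [-3.124, -0.323, 0.0]
contact_force: [1.5, 0.5, 0.5]
grip_width: 0.0854
gripper_force: 0.0
```

Request:
servo_tool(
  commands=[
    [0,0,0,22,33,0,0],
    [0,0,0,45,67,-10,0],
    [0,0,0,68,101,-30,0],
    [0,0,0,90,135,-50,0],
    [0,0,0,113,169,-70,0],
  ],
)

```text
clock: 0.93
tcp_pos: [0.43, -0.3133, 0.166]
orientation: [3.125, 0.324, 0.001]
contact_force: [-0.4, -0.2, 0.3]
grip_width: 0.0855
gripper_force: 0.0
```

Request:
servo_tool(
  commands=[
    [0,0,0,0,0,0,0],
    [0,0,0,0,0,0,0],
    [0,0,0,0,0,0,0],
  ],
)

```text
clock: 1.18
tcp_pos: [0.4292, -0.3153, 0.1664]
orientation: [3.125, 0.325, -0.001]
contact_force: [-0.6, 0.0, 0.2]
grip_width: 0.0853
gripper_force: 0.0
```

```bash
cat >> h.py <<'E'
def wristT(o):
    T=np.eye(4); T[:3,:3]=R.from_rotvec(o['orientation']).as_matrix(); T[:3,3]=o['tcp_pos']
    return T@r.camera_info('wrist')['T_tool_cam']
E
python3 - <<'E'
from h import *
o=r.get_obs(); T=wristT(o); im,d=save('wrist','w0'); P=cloud('wrist',d,T).reshape(-1,3)
print(o['tcp_pos'])
b=P[(abs(P[:,0]-.436)<.045)&(abs(P[:,1]+.3055)<.045)&(P[:,2]>.084)&(P[:,2]<.1)]
print(len(b),circ(b[:,:2]),b.min(0),b.max(0))
im=cv2.circle(im,tuple(np.int32(proj('wrist',[[.436,-.3055,.09]],T)[0])),4,(0,0,255),1)
cv2.imwrite('pics/w0.png',im)
E
```

```text
[ 0.42917561 -0.315332    0.16644501]
1568 (array([ 0.4371752 , -0.30630429]), np.float64(0.024704592294721966)) [ 0.40999163 -0.33308095  0.08400212] [ 0.46381245 -0.27965516  0.09151326]
```

View pics/w0.png

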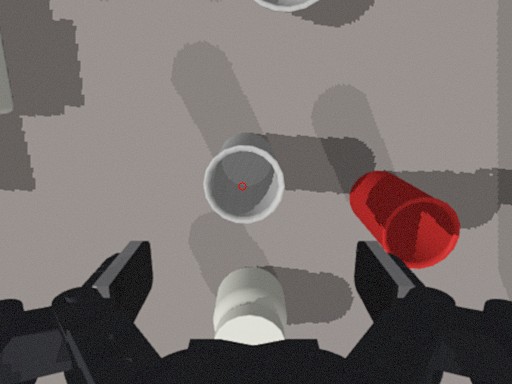

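The wrist view shows the grey beaker's rim centred at (244,184), on the predicted spot. The red look-alike is at (418,230) and clear of the fingers.

Request:
servo_tool(
  commands=[
    [0,0,0,7.5,9.5,0,0],
    [0,0,0,7.5,9.5,-30,0],
    [0,0,0,7.5,9.5,-60,0],
    [0,0,0,7.5,9.5,-90,0],
    [0,0,0,7.5,9.5,-116,0],
  ],
)

```text
clock: 1.65
tcp_pos: [0.437, -0.306, 0.0496]
orientation: [3.124, 0.322, 0.001]
contact_force: [0.4, -0.7, 0.3]
grip_width: 0.0856
gripper_force: 0.0
```

Request:
servo_tool(
  commands=[
    [0,0,0,0,0,0,0],
    [0,0,0,0,0,0,0],
    [0,0,0,0,0,0,0],
  ],
)

```text
clock: 1.9
tcp_pos: [0.438, -0.3063, 0.0521]
orientation: [3.124, 0.323, 0.003]
contact_force: [0.0, -0.1, 1.1]
grip_width: 0.0853
gripper_force: 0.0
```

Request:
servo_tool(
  commands=[
    [0,0,0,0,0,0,1],
    [0,0,0,0,0,0,1],
    [0,0,0,0,0,0,1],
    [0,0,0,0,0,0,1],
    [0,0,0,0,0,0,1],
  ],
  force=30,
)

```text
clock: 2.32
tcp_pos: [0.4381, -0.3065, 0.0522]
orientation: [3.123, 0.324, 0.004]
contact_force: [-1.0, 0.4, 6.6]
grip_width: 0.0523
gripper_force: 30.3
```

Request:
servo_tool(
  commands=[
    [0,0,0,0,0,0,1],
    [0,0,0,0,0,0,1],
    [0,0,0,0,0,0,1],
    [0,0,0,0,0,0,1],
    [0,0,0,0,0,0,1],
  ],
)

```text
clock: 2.73
tcp_pos: [0.4381, -0.3065, 0.0523]
orientation: [3.123, 0.324, 0.004]
contact_force: [-1.2, -0.2, 6.8]
grip_width: 0.0523
gripper_force: 30.3
```

Request:
servo_tool(
  commands=[
    [0,0,0,0,0,10,1],
    [0,0,0,0,0,40,1],
    [0,0,0,0,0,75,1],
    [0,0,0,0,0,110,1],
    [0,0,0,0,0,145,1],
  ],
)

```text
clock: 3.15
tcp_pos: [0.4365, -0.3051, 0.1979]
orientation: [-3.125, -0.325, 0.0]
contact_force: [0.7, -1.5, -1.1]
grip_width: 0.0517
gripper_force: 32.0
```

Request:
servo_tool(
  commands=[
    [0,0,0,0,0,35,1],
    [0,0,0,0,0,70,1],
    [0,0,0,10,20,80,1],
    [0,0,0,20,40,80,1],
    [0,0,0,30,60,80,1],
  ],
)

```text
clock: 3.57
tcp_pos: [0.4674, -0.245, 0.2779]
orientation: [3.123, 0.322, 0.004]
contact_force: [-0.2, -0.4, -1.9]
grip_width: 0.052
gripper_force: 32.0
```

Request:
servo_tool(
  commands=[
    [0,0,0,15,29,0,1],
    [0,0,0,30,58,0,1],
    [0,0,0,45,87,0,1],
    [0,0,0,60,116,0,1],
    [0,0,0,76,146,0,1],
  ],
)

```text
clock: 3.98
tcp_pos: [0.5429, -0.0982, 0.2765]
orientation: [3.124, 0.324, 0.0]
contact_force: [-0.4, -0.1, -1.3]
grip_width: 0.0518
gripper_force: 32.0
```

Request:
servo_tool(
  commands=[
    [0,0,0,16,32,0,1],
    [0,0,0,32,64,0,1],
    [0,0,0,48,96,0,1],
    [0,0,0,62,122,0,1],
    [0,0,0,76,146,0,1],
  ],
)

```text
clock: 4.4
tcp_pos: [0.619, 0.0489, 0.2764]
orientation: [-3.124, -0.327, -0.0]
contact_force: [0.2, -0.7, -1.4]
grip_width: 0.0521
gripper_force: 32.0
```

Request:
servo_tool(
  commands=[
    [0,0,0,0,0,0,1],
    [0,0,0,0,0,0,1],
    [0,0,0,0,0,0,1],
  ],
)

```text
clock: 4.65
tcp_pos: [0.6185, 0.0458, 0.2758]
orientation: [3.124, 0.324, -0.001]
contact_force: [0.2, -0.1, -0.9]
grip_width: 0.0519
gripper_force: 32.0
```

```bash
python3 - <<'E'
from h import *
o=r.get_obs(); T=wristT(o); print(o['tcp_pos'],o['orientation'])
im,d=save('top','t1'); P=cloud('top',d).reshape(-1,3)
im2,d2=save('scene','s1')
w,dw=save('wrist','w1'); Q=cloud('wrist',dw,T).reshape(-1,3)
b=Q[(abs(Q[:,2]-(o['tcp_pos'][2]+.038))<.008)&(np.hypot(*(Q[:,:2]-o['tcp_pos'][:2]).T)<.05)]
print(len(b)); 
if len(b)>10: print(circ(b[:,:2]),b.mean(0),b.min(0),b.max(0))
cv2.imwrite('pics/c2.png',np.hstack([cv2.resize(im2[130:280,150:320],None,fx=2.2,fy=2.2),cv2.resize(w,(440,330))]))
E
```

```text
[0.61850999 0.04577868 0.27582462] [ 3.12396143e+00  3.24223554e-01 -9.34614838e-04]
6893
(array([0.62013156, 0.04734962]), np.float64(0.026227154004803813)) [0.62210666 0.04769807 0.31205967] [0.59402034 0.00262681 0.30582768] [0.64477607 0.09371926 0.32181256]
```

View pics/c2.png

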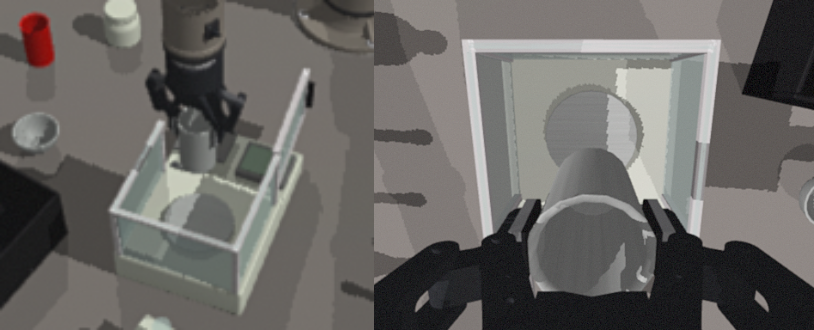

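The scene crop shows the beaker held upright over the shield at about (195,140). In the wrist half, the pan is at (592,130) inside the frame and the beaker is square between the fingers. Lowering it now.

Request:
servo_tool(
  commands=[
    [0,0,0,1.5,1.5,-20,1],
    [0,0,0,1.5,1.5,-45,1],
    [0,0,0,1.5,1.5,-70,1],
    [0,0,0,1.5,1.5,-95,1],
    [0,0,0,1.5,1.5,-115,1],
  ],
)

```text
clock: 5.22
tcp_pos: [0.6196, 0.0465, 0.159]
orientation: [3.124, 0.322, -0.002]
contact_force: [0.1, -0.0, -1.5]
grip_width: 0.0521
gripper_force: 32.0
```

Request:
servo_tool(
  commands=[
    [0,0,0,0,0,-8,1],
    [0,0,0,0,0,-14,1],
    [0,0,0,0,0,-20,1],
    [0,0,0,0,0,-24,1],
    [0,0,0,0,0,-26,1],
  ],
)

```text
clock: 5.63
tcp_pos: [0.621, 0.0479, 0.1351]
orientation: [3.125, 0.324, 0.002]
contact_force: [-0.3, 0.4, -1.0]
grip_width: 0.0518
gripper_force: 32.0
```

Request:
servo_tool(
  commands=[
    [0,0,0,0,0,-1,1],
    [0,0,0,0,0,-2,1],
    [0,0,0,0,0,-3,1],
    [0,0,0,0,0,-3,1],
  ],
)

```text
clock: 5.97
tcp_pos: [0.6207, 0.0481, 0.1318]
orientation: [3.125, 0.325, 0.001]
contact_force: [-0.2, 0.0, -1.3]
grip_width: 0.0519
gripper_force: 32.0
```

Request:
servo_tool(
  commands=[
    [0,0,0,0,0,-1,1],
    [0,0,0,0,0,-2,1],
    [0,0,0,0,0,-3,1],
    [0,0,0,0,0,-3,1],
  ],
)

```text
clock: 6.3
tcp_pos: [0.6204, 0.048, 0.1284]
orientation: [3.125, 0.325, -0.001]
contact_force: [0.2, -0.3, -2.0]
grip_width: 0.0518
gripper_force: 32.0
```

Request:
servo_tool(
  commands=[
    [0,0,0,0,0,-0.5,1],
    [0,0,0,0,0,-1,1],
    [0,0,0,0,0,-1,1],
  ],
)

```text
clock: 6.55
tcp_pos: [0.6205, 0.048, 0.1275]
orientation: [3.125, 0.325, -0.0]
contact_force: [-0.4, -0.3, -1.2]
grip_width: 0.0522
gripper_force: 32.0
```

Request:
servo_tool(
  commands=[
    [0,0,0,0,0,-0.5,1],
    [0,0,0,0,0,-1,1],
    [0,0,0,0,0,-1,1],
  ],
)

```text
clock: 6.8
tcp_pos: [0.6208, 0.048, 0.1273]
orientation: [3.125, 0.325, 0.001]
contact_force: [-2.2, 0.1, 3.8]
grip_width: 0.0521
gripper_force: 32.4
```

Request:
servo_tool(
  commands=[
    [0,0,0,0,0,-0.5,1],
    [0,0,0,0,0,-1,1],
    [0,0,0,0,0,-1,1],
  ],
)

```text
clock: 7.05
tcp_pos: [0.621, 0.048, 0.1273]
orientation: [3.124, 0.324, 0.002]
contact_force: [-3.4, -2.0, 11.0]
grip_width: 0.0516
gripper_force: 32.8
```

Request:
servo_tool(
  commands=[
    [0,0,0,0,0,1.0,1],
    [0,0,0,0,0,1.0,1],
  ],
)

```text
clock: 7.22
tcp_pos: [0.621, 0.048, 0.1273]
orientation: [3.125, 0.324, 0.002]
contact_force: [-1.7, 0.1, 4.9]
grip_width: 0.0515
gripper_force: 32.4
```

Request:
servo_tool(
  commands=[
    [0,0,0,0,0,0,0.3],
    [0,0,0,0,0,0,0.2],
    [0,0,0,0,0,0,0.1],
    [0,0,0,0,0,0,0.1],
    [0,0,0,0,0,0,0.1],
  ],
)

```text
clock: 7.63
tcp_pos: [0.6204, 0.0481, 0.1263]
orientation: [-3.125, -0.325, 0.001]
contact_force: [0.3, -0.0, -0.1]
grip_width: 0.0768
gripper_force: 0.0
```

Request:
servo_tool(
  commands=[
    [0,0,0,0,0,0,0],
    [0,0,0,0,0,10,0],
    [0,0,0,0,0,30,0],
    [0,0,0,0,0,60,0],
    [0,0,0,0,0,90,0],
  ],
)

```text
clock: 8.05
tcp_pos: [0.6199, 0.048, 0.2177]
orientation: [-3.125, -0.325, 0.002]
contact_force: [1.4, -0.1, 1.4]
grip_width: 0.0856
gripper_force: 0.0
```

Request:
servo_tool(
  commands=[
    [0,0,0,0,0,30,0],
    [0,0,0,0,0,50,0],
    [0,0,0,0,0,50,0],
  ],
)

```text
clock: 8.3
tcp_pos: [0.6231, 0.0487, 0.273]
orientation: [-3.124, -0.325, -0.015]
contact_force: [0.6, 0.3, 0.7]
grip_width: 0.0855
gripper_force: 0.0
```

```bash
python3 - <<'E'
from h import *
o=r.get_obs(); T=wristT(o); print(o['tcp_pos'],o['contact_force'])
w,dw=save('wrist','w2'); Q=cloud('wrist',dw,T).reshape(-1,3)
b=Q[(abs(Q[:,2]-.165)<.006)&(np.hypot(*(Q[:,:2]-[.6204,.0477]).T)<.045)]
print(len(b),circ(b[:,:2]),b.min(0),b.max(0))
E
```

```text
[0.62311638 0.04873131 0.27298686] [0.64097961 0.25499049 0.68046841]
1161 (array([0.61999094, 0.04816899]), np.float64(0.024738445628762755)) [0.59260492 0.02129881 0.15901888] [0.6465731  0.07492923 0.16639701]
```

View pics/w2.png

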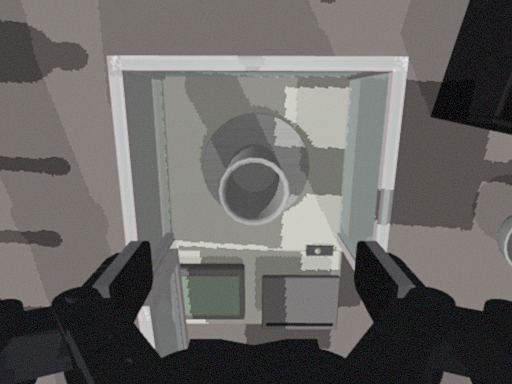

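The wrist view shows the beaker upright and free near the pan's centre (rim at (254,190)). The catch is at (320,250), the tare bar at (300,300) and the door at the lower left (165,300). Next is the door path.

```bash
cat >> h.py <<'E'
def door_pt(phi,rho,gap=0.):
    y=np.radians(11.83); a=y-np.pi/2-phi; h=np.array([.5129,.1171])
    n=y+np.pi-phi; s=.0145*abs(np.sin(phi))+.011*abs(np.cos(phi))
    return (h+rho*np.array([np.cos(a),np.sin(a)])+(.005+s+gap)*np.array([np.cos(n),np.sin(n)]))*1000
E
python3 - <<'E'
from h import *
print('start',r.get_obs()['tcp_pos'],door_pt(1.525,.09,.025),np.linalg.norm(door_pt(1.525,.09,.025)))
p=None
for d in range(90,-1,-6):
    q=door_pt(np.radians(d),.09+.02*(1-d/90)); print(d,np.round(q,1),None if p is None else np.round(q-p,1)); p=q
E
```

```text
start [0.6220638  0.04841163 0.27029468] [414.5194535  138.20029553] 436.95045373387717
90 [420.8 117.7] None
84 [419.7 108.7] [-1.2 -9. ]
78 [419.5  99.3] [-0.2 -9.4]
72 [420.3  89.6] [ 0.9 -9.7]
66 [422.3  79.7] [ 2.  -9.9]
60 [425.5  69.8] [ 3.2 -9.9]
54 [429.9  60. ] [ 4.4 -9.8]
48 [435.6  50.6] [ 5.7 -9.5]
42 [442.5  41.6] [ 6.9 -9. ]
36 [450.7  33.2] [ 8.1 -8.3]
30 [460.   25.7] [ 9.3 -7.5]
24 [470.4  19.2] [10.4 -6.5]
18 [481.7  13.9] [11.3 -5.3]
12 [493.8   9.8] [12.1 -4. ]
6 [506.6   7.2] [12.8 -2.6]
0 [519.8   6.2] [13.2 -1.1]
```

Request:
servo_tool(
  commands=[
    [0,0,0,-35,16,0,1],
    [0,0,0,-70,32,0,1],
    [0,0,0,-105,49,0,1],
    [0,0,0,-140,66,0,1],
    [0,0,0,-175,82,0,1],
  ],
)

```text
clock: 8.77
tcp_pos: [0.4431, 0.1304, 0.2657]
orientation: [3.124, 0.325, -0.003]
contact_force: [0.6, 1.1, 0.1]
grip_width: 0.0251
gripper_force: 0.0
```

Request:
servo_tool(
  commands=[
    [0,0,0,-31,17,0,1],
    [0,0,0,-31,17,0,1],
    [0,0,0,-31,17,0,1],
  ],
)

```text
clock: 9.02
tcp_pos: [0.4129, 0.1476, 0.2664]
orientation: [3.123, 0.33, -0.0]
contact_force: [0.4, -0.4, -0.8]
grip_width: 0.0
gripper_force: 0.0
```

Descend 131 mm beside the door.

Request:
servo_tool(
  commands=[
    [0,0,0,2,0,-30,1],
    [0,0,0,2,0,-60,1],
    [0,0,0,2,0,-90,1],
    [0,0,0,2,0,-120,1],
    [0,0,0,2,0,-131,1],
  ],
)

```text
clock: 9.43
tcp_pos: [0.4151, 0.1451, 0.1316]
orientation: [3.124, 0.322, -0.009]
contact_force: [0.1, -1.1, -0.0]
grip_width: -0.0005
gripper_force: 0.0
```

Request:
servo_tool(
  commands=[
    [0,0,0,2,-10,0,1],
    [0,0,0,4,-20,0,1],
    [0,0,0,5,-30,0,1],
    [0,0,0,5,-39,0,1],
  ],
)

```text
clock: 9.77
tcp_pos: [0.4223, 0.1067, 0.1352]
orientation: [3.125, 0.323, -0.001]
contact_force: [-0.6, 0.1, 0.8]
grip_width: 0.0001
gripper_force: 0.0
```

Request:
servo_tool(
  commands=[
    [0,0,0,-1,-8,0,1],
    [0,0,0,-1,-17,0,1],
    [0,0,0,1,-27,0,1],
    [0,0,0,4,-37,0,1],
    [0,0,0,8,-47,0,1],
  ],
)

```text
clock: 10.18
tcp_pos: [0.4295, 0.0601, 0.1359]
orientation: [3.125, 0.325, 0.001]
contact_force: [-0.1, 0.7, 0.8]
grip_width: -0.0001
gripper_force: 0.5
```

Request:
servo_tool(
  commands=[
    [0,0,0,6,-9,0,1],
    [0,0,0,12,-18,0,1],
    [0,0,0,21,-27,0,1],
    [0,0,0,30,-34,0,1],
    [0,0,0,40,-41,0,1],
  ],
)

```text
clock: 10.6
tcp_pos: [0.4703, 0.0191, 0.1355]
orientation: [3.125, 0.324, -0.0]
contact_force: [-0.1, 0.6, 0.7]
grip_width: -0.0
gripper_force: 0.3
```

```bash
python3 - <<'E'
from h import *
o=r.get_obs(); print(o['tcp_pos'],o['contact_force'])
for n in('top','scene'):
    im,d=save(n,n[0]+'3'); Q=cloud(n,d).reshape(-1,3)
    y=np.radians(11.83); Rm=np.array([[np.cos(y),-np.sin(y)],[np.sin(y),np.cos(y)]])
    B=(Q[:,:2]-[.5129,.1171])@Rm   # rel. hinge in balance axes
    m=(abs(Q[:,2]-.181)<.01)&(B[:,0]<-.012)&(np.hypot(*B.T)<.186)&(np.hypot(*B.T)>.04)
    a=np.degrees(np.arctan2(-B[m,0],-B[m,1])); print(n,m.sum(),np.percentile(a,[10,25,50,75,90]))
E
```

```text
[0.47034327 0.01909843 0.13554478] [-0.07855536  0.59714584  0.67696528]
top 1 [32.01285895 32.01285895 32.01285895 32.01285895 32.01285895]
scene 195 [18.68107204 20.13121171 22.25817872 27.41039621 33.21968114]
```

Request:
servo_tool(
  commands=[
    [0,0,0,8,-4,0,1],
    [0,0,0,16,-7,0,1],
    [0,0,0,24,-9,0,1],
    [0,0,0,30,-11,0,1],
    [0,0,0,36,-12,0,1],
  ],
)

```text
clock: 11.12
tcp_pos: [0.5062, 0.0078, 0.1355]
orientation: [3.125, 0.325, -0.0]
contact_force: [0.0, -0.0, -0.5]
grip_width: 0.0003
gripper_force: 0.0
```

Request:
servo_tool(
  commands=[
    [0,0,0,2,0,0,1],
    [0,0,0,4,0,0,1],
    [0,0,0,6,0,0,1],
    [0,0,0,7,0,0,1],
  ],
)

```text
clock: 11.45
tcp_pos: [0.5104, 0.0078, 0.1349]
orientation: [3.124, 0.325, -0.007]
contact_force: [-5.3, 0.8, 1.2]
grip_width: 0.0001
gripper_force: 0.0
```

Request:
servo_tool(
  commands=[
    [0,0,0,1,0,0,1],
    [0,0,0,2,0,0,1],
    [0,0,0,3,0.5,0,1],
    [0,0,0,3,0.5,0,1],
  ],
)

```text
clock: 11.78
tcp_pos: [0.5164, 0.0088, 0.1359]
orientation: [-3.125, -0.325, -0.003]
contact_force: [0.1, -0.4, -0.4]
grip_width: 0.0
gripper_force: 0.0
```

Request:
servo_tool(
  commands=[
    [0,0,0,1,0,0,1],
    [0,0,0,2,0.5,0,1],
    [0,0,0,2,0.5,0,1],
  ],
)

```text
clock: 12.03
tcp_pos: [0.5168, 0.0087, 0.1354]
orientation: [3.124, 0.324, -0.003]
contact_force: [-4.7, -0.5, 1.2]
grip_width: -0.0
gripper_force: 0.0
```

Request:
servo_tool(
  commands=[
    [0,0,0,1,0,0,1],
    [0,0,0,2,0.5,0,1],
    [0,0,0,2,0.5,0,1],
  ],
)

```text
clock: 12.28
tcp_pos: [0.5167, 0.0087, 0.1347]
orientation: [3.124, 0.324, -0.009]
contact_force: [-9.6, -2.1, 3.5]
grip_width: 0.0001
gripper_force: 0.0
```

Request:
servo_tool(
  commands=[
    [0,0,0,-10,-2,0,1],
    [0,0,0,-25,-5,0,1],
    [0,0,0,-40,-8,0,1],
    [0,0,0,-40,-8,0,1],
  ],
)

```text
clock: 12.62
tcp_pos: [0.4772, 0.0008, 0.1354]
orientation: [3.124, 0.324, -0.001]
contact_force: [-0.5, -0.7, -0.1]
grip_width: 0.0001
gripper_force: 0.0
```

```bash
python3 - <<'E'
from h import *
o=r.get_obs(); print(o['tcp_pos'],o['contact_force'])
im,d=save('scene','s4'); Q=cloud('scene',d).reshape(-1,3)
y=np.radians(11.83); Rm=np.array([[np.cos(y),-np.sin(y)],[np.sin(y),np.cos(y)]])
B=(Q[:,:2]-[.5129,.1171])@Rm
m=(abs(Q[:,2]-.181)<.007)&(abs(B[:,0])<.03)&(B[:,1]<-.02)&(B[:,1]>-.17)
k=np.polyfit(B[m,1],B[m,0],1); print(m.sum(),'angle',np.degrees(np.arctan(k[0])),k, np.std(B[m,0]-np.polyval(k,B[m,1])))
cv2.imwrite('pics/c4.png',cv2.resize(im[120:290,160:330],None,fx=3.4,fy=3.4))
E
```

```text
[0.47715831 0.00082429 0.13543509] [-0.49931491 -0.70828614 -0.143433  ]
160 angle -0.022029374041751745 [-0.00038449  0.00042482] 0.003801201056597047
```

View pics/c4.png

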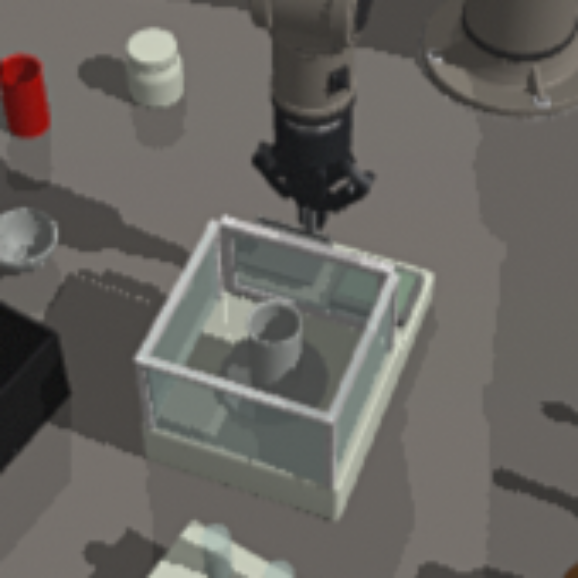

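The scene crop shows the door shut flush along the front frame, from (222,222) to (395,270), with a measured angle of about 0. The beaker stands on the pan at (275,340). Now the tare bar.

Request:
servo_tool(
  commands=[
    [0,0,0,-11,-21,0,1],
    [0,0,0,-22,-42,0,1],
    [0,0,0,-22,-42,-20,1],
    [0,0,0,-22,-42,-40,1],
    [0,0,0,-22,-42,-60,1],
  ],
)

```text
clock: 13.08
tcp_pos: [0.4596, -0.0408, 0.0757]
orientation: [3.125, 0.323, 0.007]
contact_force: [-0.2, -0.0, -0.2]
grip_width: 0.0
gripper_force: 0.0
```

Request:
servo_tool(
  commands=[
    [0,0,0,0,0,-2,1],
    [0,0,0,0,0,-4,1],
    [0,0,0,0,0,-6,1],
    [0,0,0,0,0,-8,1],
    [0,0,0,0,0,-10,1],
  ],
)

```text
clock: 13.5
tcp_pos: [0.4586, -0.0404, 0.0664]
orientation: [3.124, 0.325, 0.003]
contact_force: [0.2, -1.5, 0.3]
grip_width: 0.0001
gripper_force: 0.0
```

Pressing, with a shift of 3 mm toward the front.

Request:
servo_tool(
  commands=[
    [0,0,0,-3,0,0,1],
    [0,0,0,-3,0,-3,1],
    [0,0,0,-3,0,-6,1],
    [0,0,0,-3,0,-8,1],
    [0,0,0,-3,0,-9,1],
  ],
)

```text
clock: 13.92
tcp_pos: [0.4552, -0.0405, 0.0583]
orientation: [3.124, 0.324, 0.002]
contact_force: [-10.3, 0.5, 40.0]
grip_width: 0.0002
gripper_force: 20.1
```

Request:
servo_tool(
  commands=[
    [0,0,0,0,0,-2,1],
    [0,0,0,0,0,-3,1],
    [0,0,0,0,0,-3,1],
  ],
)

```text
clock: 14.17
tcp_pos: [0.4554, -0.0405, 0.0577]
orientation: [3.122, 0.324, 0.002]
contact_force: [-18.9, -0.2, 63.5]
grip_width: -0.0001
gripper_force: 32.6
```

Request:
servo_tool(
  commands=[
    [0,0,0,0,0,5,1],
    [0,0,0,0,0,15,1],
    [0,0,0,-5,0,45,1],
    [0,0,0,-10,0,80,1],
    [0,0,0,-10,0,120,1],
  ],
)

```text
clock: 14.58
tcp_pos: [0.4419, -0.0405, 0.1735]
orientation: [-3.124, -0.325, 0.007]
contact_force: [0.8, -0.2, 0.2]
grip_width: -0.0001
gripper_force: 0.0
```

Request:
servo_tool(
  commands=[
    [0,0,0,0,-40,30,1],
    [0,0,0,0,-80,60,1],
    [0,0,0,0,-120,60,1],
    [0,0,0,0,-160,60,1],
    [0,0,0,0,-160,60,1],
  ],
)

```text
clock: 15.0
tcp_pos: [0.4436, -0.2076, 0.2346]
orientation: [3.122, 0.312, 0.002]
contact_force: [-0.6, 0.0, -0.3]
grip_width: 0.0001
gripper_force: 0.0
```

Request:
servo_tool(
  commands=[
    [0,0,0,0,0,0,1],
    [0,0,0,0,0,0,1],
  ],
)

```text
clock: 15.17
tcp_pos: [0.444, -0.2006, 0.2331]
orientation: [-3.124, -0.322, 0.002]
contact_force: [-0.3, 0.8, 0.2]
grip_width: -0.0001
gripper_force: 0.0
```

```bash
python3 - <<'E'
from h import *
o=r.get_obs(); print(o['clock'],o['tcp_pos'],o['contact_force'])
y=np.radians(11.83); Rm=np.array([[np.cos(y),-np.sin(y)],[np.sin(y),np.cos(y)]])
a,d1=save('scene','s5'); Q=cloud('scene',d1).reshape(-1,3); B=(Q[:,:2]-[.5129,.1171])@Rm
m=(abs(Q[:,2]-.181)<.007)&(abs(B[:,0])<.03)&(B[:,1]<-.02)&(B[:,1]>-.17)
print('door',np.degrees(np.arctan(np.polyfit(B[m,1],B[m,0],1)[0])))
b=Q[(abs(Q[:,2]-.165)<.006)&(np.hypot(*(Q[:,:2]-[.6204,.0477]).T)<.04)]; print('beaker',len(b),circ(b[:,:2]))
t,d2=save('top','t5'); P=cloud('top',d2).reshape(-1,3); Bt=(P[:,:2]-[.5665,.0364])@Rm
for f,PP in(('t0',P),('t5',P)):
    PP=cloud('top',np.load(f'pics/{f}.npy')).reshape(-1,3); C=(PP[:,:2]-[.5665,.0364])@Rm
    m=(abs(C[:,0]+.125)<.015)&(abs(C[:,1]+.053)<.035); print(f,'tare z',np.median(PP[m,2]),m.sum())
cv2.imwrite('pics/c5.png',np.hstack([cv2.resize(a[120:290,150:320],(400,400)),cv2.resize(t[110:260,210:360],(400,400))]))
E
```

```text
15.1667 [ 0.44395721 -0.20057923  0.23306166] [-0.31423637  0.79351431  0.2493549 ]
door -0.11692724081262962
beaker 73 (array([0.6186129 , 0.04811359]), np.float64(0.024888024213107898))
t0 tare z 0.0668076895275802 162
t5 tare z 0.0667159025202847 168
```

View pics/c5.png

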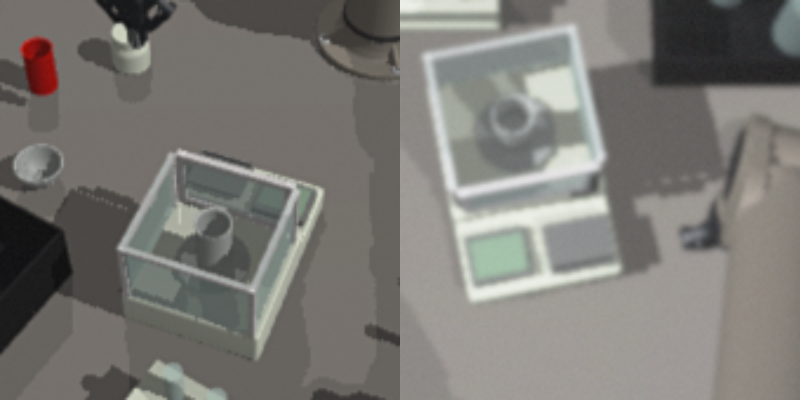

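Both views show the door shut, the beaker on the pan (at (213,235) and (513,117)), the tare bar up and the display at (500,257) lit green. The arm is clear of everything, so I'm handing in.

```bash
python3 -c "
from bench import r
print(r.hand_in())"
```

```text
the job is handed in; nothing more can be done
None
```

I handed the job in at about 15 s on the robot's clock, with no verdict returned: the beaker stands on the pan within about 2 mm of its centre, the door is shut on its catch, and the tare bar was pressed to its stop (with 63 N where 6 N was enough) and is back up.

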